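# Find the transport case with the loose check block

### The job

The steel check block has come loose inside one of the three closed grey cases: going along the tray from left to right, take out each case in turn, shake or rock it lengthwise above the tray, lid up, to feel whether its block slides, and set it back fully down in its own nest before taking the next. Then take out the one that rattles, carry it level, and hold it out over the middle of the blue log notebook, 10 cm or more above it, for the colleague in the chair; finish while still holding it there, with the two sound cases in their nests and the other things on the table left where they were.

Things in the scene. Friction and masses are not known exactly. Their poses are not given: they have to be found in the camera images.
- case_left: one of three outwardly identical sealed grey plastic cases, 130 mm long (x), 52 wide (y), 46 high, 0.33 to 0.5 kg; straight sides to grip across y, black latch at the -x end, black hinge at the +x end, blank paper label on the lid. Origin: centre of the underside; z up. Stands in the left nest, its x along the tray's x
- case_middle: second of the three identical cases, see case_left; stands in the middle nest. In two of the three, a 250 g steel check block sits clamped in the middle; in one, any of them, it is loose inside (never visible) and slides lengthwise (x) 39 mm either side of the middle, with friction of about 0.1, knocking on the ends
- case_right: third of the three identical cases, see case_left; in the right nest. When a case with the loose block is thrown or rocked to one end, the block stays there once level: the moment about the gripper's closing line then differs by up to 0.19 N m between the two ends. With a clamped block it does not change
- tray: fixed white plastic storage tray, 170 mm (its x) by 300 mm (its y), 14 mm high, with three nests in a row along y, 94 mm apart; each nest is 136 x 58 mm (3 mm play round a case), 10 mm deep, its floor 4 mm above the table, its rim bevelled. Origin: centre of the underside
- nest_left (a point): centre of the floor of the tray's left nest (seen from the robot), 4 mm above the table; axes as the tray's. A seated case has its origin here
- nest_middle (a point): centre of the floor of the tray's middle nest (seen from the robot), 4 mm above the table; axes as the tray's. A seated case has its origin here
- nest_right (a point): centre of the floor of the tray's right nest (seen from the robot), 4 mm above the table; axes as the tray's. A seated case has its origin here
- notebook: closed blue log notebook lying flat near the table's right edge by the chair, 210 mm (its x) by 152 mm (its y), 14 mm thick, a pen lying on it (11 mm high). Fixed to the table. Origin: centre of the underside
- pen: blue pen, 142 mm long, 11 mm thick, lying on the notebook, a bystander
- cup: empty clear plastic cup, 64 mm wide, 72 mm high, a bystander near the right front of the table
- dropper_a: small white dropper bottle with blue cap, 24 mm wide, 56 mm high, a bystander
- dropper_b: small white dropper bottle with white cap, 24 mm wide, 59 mm high, a bystander
- timer: bench timer, 62 x 66 x 17 mm, a bystander left behind the tray, by the analyser
- usb_stick: black USB stick, 19 x 54 x 10 mm, a bystander between tray and analyser

How it is judged:
By the outcome, as a careful person would: the job done as asked, in the order asked, and still so for the second after the job is handed in, while the arm keeps its last pose, push and grip.
It also fails if it takes over 72 s, if anything falls off the work surface, if the arm or the gripper's body presses on something with over 40 N, if the wrist force passes 120 N, or if a joint passes its speed limit or range.

### The arm

A 6-joint arm with a two-finger parallel gripper is mounted at the origin on the work surface; the furniture and walls round the work are solid. World frame = base frame: x ahead of the robot, y to its left, z up, the work surface at z = 0. Lengths are in m, angles in rad, forces in N, time in s.
With the tool pointing down it reaches from about 0.225 to 0.875 m from the base axis. Payload 3.4 kg.
Tool frame: the origin (TCP) lies midway between the tips of the shut fingers; the grasp point (between the pads) lies 19 mm behind it (manip.tcp_to_grasp is the distance from the TCP to the grasp point, in m); x points along the fingers, y is the direction in which the jaws open and shut, and the axes are right-handed (so a half turn about x gives the same grasp; the last joint's range is limited). The gripper opens to 85 mm and grips with 20 to 120 N. Pads are 22 mm wide; open, the fingers measure 114 mm over their backs; the gripper's body (76 mm by 85 mm) begins 54 mm behind the grasp point. The pads swing forward as they close: fully open they stand 13 mm farther back than shut.
Start: joints at [-1.399, 0.276, 1.505, -0, 1.361, -0.121], TCP at [0.166, -0.551, 0.231] pointing down, gripper open.
Joint ranges: [-2.89, 2.89], [-0.75, 2.08], [0.22, 2.7], [-1.18, 4.32], [0.11, 2.71], [-2.7, 2.7]. Speed limits (rad/s): [2.57, 2.57, 3.14, 3.14, 3.14, 3.14].

### API

Orientations are given as a unit quaternion [w, x, y, z].
In Python, from rig import readout, eyes, job, manip gives the robot as it stands. The module is installed in compiled form; this text tells all that it offers.
- The arm moves only by the tool carry_out, never from a script. Its argument "deltas" is one flat list of numbers, 7 for each row, row after row: the shift along the tool's x, y, z scaled (see below), then the turn, a rotation vector about the tool's x, y, z scaled (see below), then the opening, from -1 (shut) to 1 (fully open). In form: [dx, dy, dz, ax, ay, az, grip, dx, dy, dz, ax, ay, az, grip, ...]. A call has 1 to 10 rows; each row shifts and turns the commanded pose from where the row before left it, along the tool's axes as they then stand; what a row does not reach is not made up. The controller multiplies each number of a shift by 60 mm and each number of a turn by 4 degrees. A row lasts 1/8 s, in which the tool goes at most 62.5 mm and 10.7 degrees, less where a joint would pass 70% of its speed; a pose out of reach is approached as far as the arm can. A call with a number of a shift or a turn outside -1 to 1 is refused whole. A call with a gripper value outside its range is refused whole. The fingers move at their own pace and stop on an object; "newtons" is the grip in N (left out, the last holds). Time passes only in rows, so rows that do not move let the fingers close. It gives the time, the measured TCP pose, the force and the opening at its end, in the units of the state.
- readout.get_state(): the state, without advancing time (a new reading comes with each control period).
- eyes.get_image(name): name is "scene" or "top"; returns a dict with "color" (420x560x3 uint8, red, green, blue), "z_map" (420x560 float32, m along the optical axis (not along the pixel's ray), 0 where there is no reading), "mtx" (3x3 intrinsics, pixels), "origin" and "orientation" of the camera in the world. Camera axes: x right, y down, z forward; pixel columns grow to the right and rows downward; lengths in m; the calibration is good to about 2 mm. A picture is of the moment at which its call begins.
- job.sign_off(): hands the job in, once; it reports no verdict.
The state is a dict: "clock": time; "qpos": joint angles; "qd": joint speeds; "effort": joint torques, N m; "position": TCP position; "ee_rot": TCP orientation; "contact_force": force on the tool from outside, world axes, zero at the start; "moment": the same for the moment, N m; "width": finger opening in m.
Only numpy, scipy, OpenCV 4.12 (cv2) and the standard library are available. Lean on these libraries where they do the work, as an engineer would, in place of code of your own. Each camera call takes 0.05 s, during which the arm holds its last target.

## Working session

There is one attempt and no reset: what is moved stays moved. The work goes in short steps, Python scripts to look and compute and a tool call to move; the robot and the scene stay as the last step left them, time stands still between calls to the robot, and variables do not carry over. Pictures are saved under pics/ and viewed, and the job is handed in when it is done.

Besides the shell and the picture viewer there is one more tool, called by a JSON object that holds its "api" and its "payload". carry_out: Moves the arm, as the interface text tells. Its arguments: {"type":"object","properties":{"deltas":{"type":"array"},"newtons":{"type":"number"}},"required":["deltas"]}

```bash
mkdir -p pics; ls; python3 - <<'E'
from rig import readout, eyes, job, manip
import cv2
print(readout.get_state())
print(manip.tcp_to_grasp)
for n in("scene","top"):
    d=eyes.get_image(n)
    cv2.imwrite(f"pics/{n}0.png",d["color"][:,:,::-1])
    print(n,d["mtx"],d["origin"],d["orientation"])
E
```

```text
pics
{'clock': 0.0, 'qpos': array([-1.39898955e+00,  2.76596587e-01,  1.50618606e+00,  3.44664738e-05,
        1.36071172e+00, -1.20977920e-01]), 'qd': array([-0.0001652 ,  0.00131086, -0.00090275,  0.00048827,  0.001716  ,
       -0.00076445]), 'effort': array([ 1.89547507e-03, -4.16767681e+01, -2.45807236e+01,  4.82751511e-04,
        1.10725666e-02, -1.01765184e-05]), 'position': array([ 0.16587894, -0.54997048,  0.23041773]), 'ee_rot': array([-0.10247067, -0.69953828, -0.10381556,  0.69954863]), 'contact_force': array([0.3947947 , 1.26285861, 0.50547602]), 'moment': array([ 0.0153356 , -0.0031785 , -0.00900599]), 'width': 0.08547482912494468}
0.0187
scene [[417.13329367   0.         278.15486773]
 [  0.         417.13329367 206.58909965]
 [  0.           0.           1.        ]] [ 0.96086098 -0.74457308  0.77092965] [-0.39574323  0.86813319  0.27417329 -0.12066924]
top [[380.66793812   0.         275.9774513 ]
 [  0.         380.66793812 210.37461424]
 [  0.           0.           1.        ]] [ 0.3111045  -0.05121769  0.95297793] [-0.06608769  0.70972623 -0.69998897  0.0440061 ]
```

View pics/top0.png

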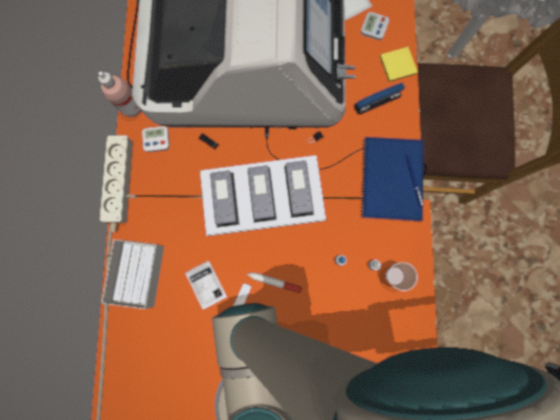

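View pics/scene0.png

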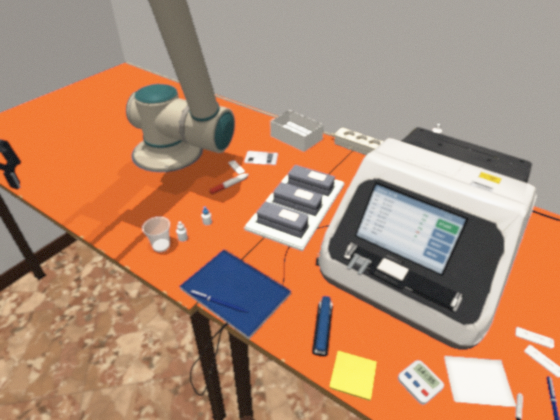

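The top view has image up as +x and left as +y. The tray is at about (263,195), with cases at (223,198), (261,193) and (299,188). The notebook is at (393,178) with the pen at its right, the droppers at (341,260) and (375,265), and the cup at (402,276).

```bash
cat > h.py <<'E'
import numpy as np, cv2
from scipy.spatial.transform import Rotation as R
def rot(q): return R.from_quat([q[1],q[2],q[3],q[0]])
def cast(d,uv,z):
    uv=np.atleast_2d(uv).astype(float); K=d["mtx"]
    r=np.c_[(uv[:,0]-K[0,2])/K[0,0],(uv[:,1]-K[1,2])/K[1,1],np.ones(len(uv))]
    w=rot(d["orientation"]).apply(r); o=np.array(d["origin"])
    return o+w*((z-o[2])/w[:,2])[:,None]
def cloud(d):
    z=d["z_map"]; v,u=np.mgrid[:z.shape[0],:z.shape[1]]; K=d["mtx"]
    p=np.stack([(u-K[0,2])/K[0,0]*z,(v-K[1,2])/K[1,1]*z,z],-1)
    return rot(d["orientation"]).apply(p.reshape(-1,3)).reshape(p.shape)+d["origin"]
E
cat > m.py <<'E'
from h import *
from rig import eyes
d=eyes.get_image("top"); c=d["color"]; P=cloud(d); hsv=cv2.cvtColor(c,cv2.COLOR_RGB2HSV)
def rect(mask,z,mn=60):
    cs,_=cv2.findContours(mask.astype(np.uint8),cv2.RETR_EXTERNAL,cv2.CHAIN_APPROX_NONE)
    for k in cs:
        if cv2.contourArea(k)<mn: continue
        w=cast(d,k[:,0,:],z)[:,:2]
        r=cv2.minAreaRect((w*1000).astype(np.float32))
        print(np.round(r[0],1),np.round(r[1],1),round(r[2],1))
roi=np.zeros(c.shape[:2],bool); roi[140:245,190:335]=1
print("tray"); rect(roi&((hsv[...,1]<90)),0.014)
print("cases"); rect(roi&(P[...,2]>0.035),0.050)
m=roi&(P[...,2]>0.035);print(np.percentile(P[m][:,2],[10,50,90]))
roi2=np.zeros_like(roi); roi2[120:235,350:430]=1
print("notebook"); rect(roi2&(hsv[...,0]>100)&(hsv[...,0]<130)&(hsv[...,1]>100),0.014)
# obstacles
o=(P[...,2]>0.03)
n,l,s,ce=cv2.connectedComponentsWithStats(o.astype(np.uint8))
for i in range(1,n):
    if s[i,4]>15:
        q=P[l==i]; print(ce[i].round(),s[i,4],"lo",np.percentile(q,2,axis=0).round(3),"hi",np.percentile(q,98,axis=0).round(3))
E
python3 m.py
```

```text
tray
[498.   16.6] [170.9 304.4] 8.1
cases
[483.1 109.2] [133.5  53.4] 8.7
[497.2  17.4] [135.4  52.3] 7.6
[509.4 -75.2] [133.4  51.8] 8.1
[0.0468949  0.04968351 0.05204031]
notebook
[ 544.2 -314.5] [145.1 201.3] 87.1
[124. 144.] 68403 lo [ 0.051 -0.154  0.044] hi [0.911 0.424 0.373]
[380.  95.] 385 lo [ 0.727 -0.338  0.031] hi [ 0.785 -0.226  0.042]
[114. 179.] 1362 lo [0.425 0.36  0.031] hi [0.638 0.413 0.044]
[298. 188.] 1146 lo [ 0.447 -0.103  0.043] hi [ 0.573 -0.047  0.053]
[260. 193.] 1142 lo [ 0.434 -0.012  0.043] hi [0.56  0.046 0.053]
[222. 198.] 1157 lo [0.421 0.08  0.042] hi [0.547 0.138 0.054]
[127. 277.] 911 lo [0.221 0.263 0.03 ] hi [0.372 0.379 0.062]
[142. 243.] 24 lo [0.367 0.27  0.034] hi [0.373 0.329 0.062]
[341. 260.] 66 lo [ 0.328 -0.187  0.03 ] hi [ 0.347 -0.167  0.059]
[375. 265.] 72 lo [ 0.317 -0.266  0.03 ] hi [ 0.338 -0.248  0.058]
[405. 276.] 372 lo [ 0.272 -0.341  0.031] hi [ 0.332 -0.279  0.073]
[368. 378.] 26021 lo [ 0.052 -0.17   0.17 ] hi [0.27  0.073 0.79 ]
```

```bash
cat >> h.py <<'E'
YAW=np.radians(8.1)
ex=np.array([np.cos(YAW),np.sin(YAW),0]); ey=np.array([-np.sin(YAW),np.cos(YAW),0]); ez=np.array([0,0,1.])
def tgt(yaw_sign=1): # tool x down, tool y = s*tray y
    y=yaw_sign*ey; x=-ez; return np.stack([x,y,np.cross(x,y)],1)
def go(p,Rm):
    from rig import readout
    s=readout.get_state(); Rc=rot(s["ee_rot"])
    sh=Rc.inv().apply(np.array(p)-s["position"])/0.06
    sh2=Rm.T@(np.array(p)-s["position"])/0.06
    rv=np.degrees((Rc.inv()*R.from_matrix(Rm)).as_rotvec())/4
    print("clock",round(s["clock"],2),"pos",s["position"].round(4),"q",s["qpos"].round(2),"w",round(s["width"],4))
    print("F",s["contact_force"].round(2),"M",s["moment"].round(3))
    print("shift in cur tool axes",sh.round(2),"in target axes",sh2.round(2),"turn",rv.round(2))
C=np.array([.4975,.0168,0])
N={"L":C+.094*ey,"M":C,"R":C-.094*ey}
E
python3 - <<'E'
from h import *
from rig import readout
print(rot(readout.get_state()["ee_rot"]).as_matrix().round(3))
for s in(1,-1): go(N["L"]+[0,0,.12],tgt(s))
E
```

```text
[[-0.     0.289 -0.957]
 [ 0.001 -0.957 -0.289]
 [-1.    -0.001 -0.   ]]
clock 0.15 pos [ 0.1659 -0.5501  0.2306] q [-1.4   0.28  1.51  0.    1.36 -0.12] w 0.0851
F [-0.12  0.35  0.19] M [-0.019 -0.     0.006]
shift in cur tool axes [ 1.86 -9.   -8.26] in target axes [ 1.84 10.14  6.8 ] turn [-4.283e+01 -3.000e-02 -0.000e+00]
clock 0.15 pos [ 0.1659 -0.5501  0.2306] q [-1.4   0.28  1.51  0.    1.36 -0.12] w 0.0851
F [-0.12  0.35  0.19] M [-0.019 -0.     0.006]
shift in cur tool axes [ 1.86 -9.   -8.26] in target axes [  1.84 -10.14  -6.8 ] turn [ 2.17 -0.    0.02]
```

{"api": "carry_out", "payload": {"deltas": [0,-0.74,-0.68,0,0,0,1,0,-0.74,-0.68,0,0,0,1,0,-0.74,-0.68,0,0,0,1,0,-0.74,-0.68,0,0,0,1,0,-0.74,-0.68,0,0,0,1,0,-0.74,-0.68,0,0,0,1,0,-0.74,-0.68,0,0,0,1,0,-0.74,-0.68,0,0,0,1,0,-0.74,-0.68,0,0,0,1,0,-0.74,-0.68,0,0,0,1], "newtons": 80}}

```text
clock: 1.4
position: [0.4289, -0.0058, 0.2314]
ee_rot: [0.103, 0.7, 0.103, -0.699]
contact_force: [1.5, -0.8, -1.0]
width: 0.0855
```

```bash
python3 - <<'E'
from h import *
go(N["L"]+[0,0,.12],tgt(-1))
E
```

```text
clock 1.4 pos [ 0.4289 -0.0058  0.2314] q [-0.18  0.05  1.79 -0.    1.3   1.1 ] w 0.0855
F [ 1.46 -0.85 -1.05] M [ 0.009 -0.056  0.018]
shift in cur tool axes [ 1.86 -1.58 -1.44] in target axes [ 1.86 -1.78 -1.18] turn [ 2.17 -0.01 -0.01]
```

{"api": "carry_out", "payload": {"deltas": [0,-0.53,-0.48,0.73,0,0,1,0,-0.53,-0.48,0.72,0,0,1,0,-0.53,-0.48,0.72,0,0,0,0.9,0,0,0,0,0,1,0.9,0,0,0,0,0,1,0,0,0,0,0,0,1,0,0,0,0,0,0,1]}}

```text
clock: 2.28
position: [0.4907, 0.1056, 0.1247]
ee_rot: [0.05, 0.706, 0.05, -0.704]
contact_force: [0.7, 0.8, -0.1]
width: 0.0854
```

```bash
python3 - <<'E'
from h import *
from rig import eyes
go(N["L"]+[0,0,.016],tgt(-1))
d=eyes.get_image("scene"); cv2.imwrite("pics/s1.png",d["color"][100:300,200:400,::-1].repeat(3,0).repeat(3,1))
E
```

```text
clock 2.27 pos [0.4907 0.1056 0.1247] q [ 0.07  0.25  1.83 -0.    1.06  1.5 ] w 0.0854
F [ 0.7   0.82 -0.09] M [ 0.019 -0.003  0.01 ]
shift in cur tool axes [ 1.81 -0.09  0.1 ] in target axes [ 1.81 -0.09  0.1 ] turn [-0.   -0.03 -0.  ]
```

View pics/s1.png

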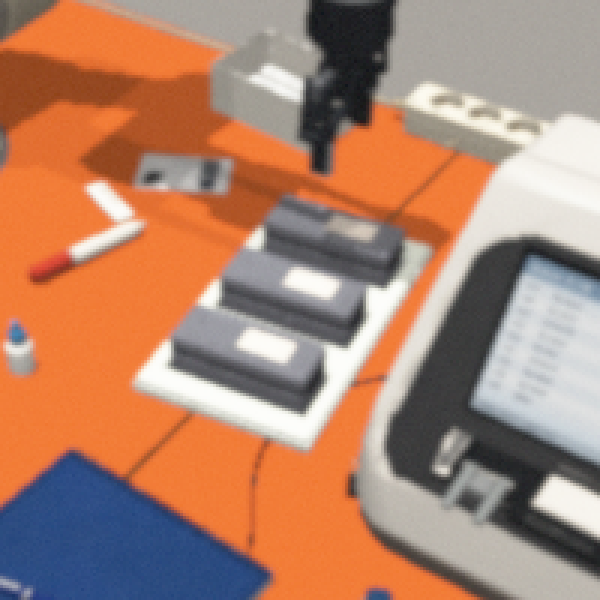

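{"api": "carry_out", "payload": {"deltas": [0,-0.09,0.1,0,0,0,1,0.6,0,0,0,0,0,1,0.5,0,0,0,0,0,1,0.3,0,0,0,0,0,1,0,0,0,0,0,0,1,0,0,0,0,0,0,1]}}

```text
clock: 3.08
position: [0.4837, 0.1102, 0.0407]
ee_rot: [0.05, 0.706, 0.05, -0.704]
contact_force: [-0.4, 0.6, -0.8]
width: 0.0849
```

```bash
python3 - <<'E'
from h import *
from rig import eyes
go(N["L"]+[0,0,.016],tgt(-1))
d=eyes.get_image("scene"); cv2.imwrite("pics/s2.png",d["color"][100:300,200:400,::-1].repeat(3,0).repeat(3,1))
E
```

```text
clock 3.08 pos [0.4837 0.1102 0.0407] q [ 0.08  0.35  1.95 -0.    0.85  1.51] w 0.0849
F [-0.35  0.64 -0.81] M [-0.009 -0.087  0.05 ]
shift in cur tool axes [ 0.41  0.01 -0.01] in target axes [ 0.41  0.01 -0.01] turn [-0.   -0.04 -0.  ]
```

View pics/s2.png

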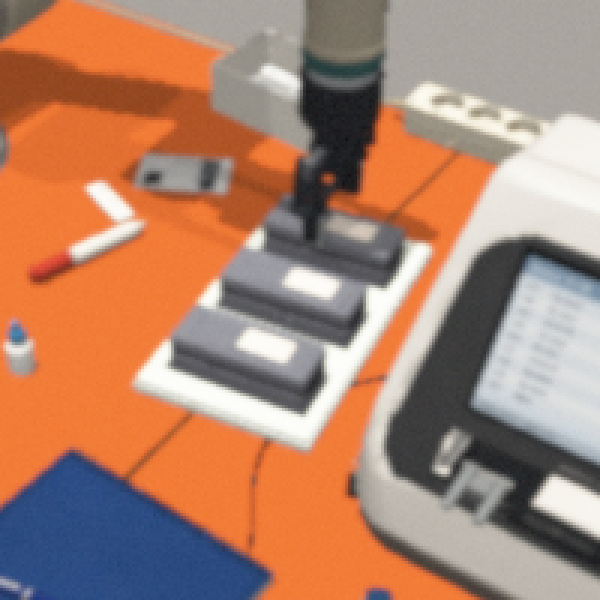

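Fingers straddle the left case at its middle (crop pixel about (313,215)). I'll lower and grip.

{"api": "carry_out", "payload": {"deltas": [0.2,0,0,0,0,0,1,0.2,0,0,0,0,0,1,0,0,0,0,0,0,-1,0,0,0,0,0,0,-1,0,0,0,0,0,0,-1,0,0,0,0,0,0,-1,0,0,0,0,0,0,-1,0,0,0,0,0,0,-1], "newtons": 80}}

```text
clock: 4.12
position: [0.483, 0.1099, 0.0154]
ee_rot: [0.05, 0.706, 0.05, -0.705]
contact_force: [0.9, -1.1, 0.2]
width: 0.0509
```

```bash
python3 - <<'E'
from h import *
go(N["L"]+[0,0,.016],tgt(-1))
E
```

```text
clock 4.12 pos [0.483  0.1099 0.0154] q [ 0.08  0.38  1.97 -0.    0.78  1.51] w 0.0509
F [ 0.85 -1.09  0.18] M [-0.231 -0.036  0.001]
shift in cur tool axes [-0.01  0.   -0.02] in target axes [-0.01  0.   -0.02] turn [-0.   -0.01 -0.  ]
```

{"api": "carry_out", "payload": {"deltas": [-0.3,0,0,0,0,0,-1,-0.8,0,0,0,0,0,-1,-0.8,0,0,0,0,0,-1,-0.3,0,0,0,0,0,-1,0,0,0,0,0,0,-1,0,0,0,0,0,0,-1,0,0,0,0,0,0,-1]}}

```text
clock: 5.0
position: [0.4815, 0.11, 0.1456]
ee_rot: [-0.05, -0.704, -0.05, 0.707]
contact_force: [-0.4, -0.1, -4.5]
width: 0.0509
```

```bash
python3 - <<'E'
from h import *
go(N["L"]+[0,0,.016],tgt(-1))
E
```

```text
clock 5.0 pos [0.4815 0.11   0.1456] q [0.08 0.22 1.81 0.   1.12 1.51] w 0.0509
F [-0.44 -0.13 -4.47] M [ 0.024 -0.027 -0.039]
shift in cur tool axes [ 2.16  0.01 -0.05] in target axes [ 2.16  0.01 -0.05] turn [-0.    0.05  0.  ]
```

{"api": "carry_out", "payload": {"deltas": [0,0,0,0,1,0,-1,0,0,0,0,1,0,-1,0,0,0,0,1,0,-1,0,0,0,0,1,0,-1,0,0,0,0,1,0,-1,0,0,0,0,0.5,0,-1,0,0,0,0,0,0,-1,0,0,0,0,0,0,-1]}}

```text
clock: 6.0
position: [0.4828, 0.11, 0.147]
ee_rot: [0.04, 0.827, 0.058, -0.558]
contact_force: [0.8, 0.2, -3.6]
width: 0.0509
```

```bash
python3 - <<'E'
from h import *
from rig import eyes
go(N["L"]+[0,0,.016],tgt(-1))
d=eyes.get_image("scene"); cv2.imwrite("pics/s3.png",d["color"][50:300,200:450,::-1].repeat(2,0).repeat(2,1))
E
```

```text
clock 6.0 pos [0.4828 0.11   0.147 ] q [0.06 0.05 2.1  0.05 0.61 1.45] w 0.0509
F [ 0.83  0.2  -3.62] M [-0.074  0.362  0.002]
shift in cur tool axes [2.03 0.01 0.79] in target axes [ 2.18  0.01 -0.02] turn [-0.   -5.48 -0.  ]
```

View pics/s3.png

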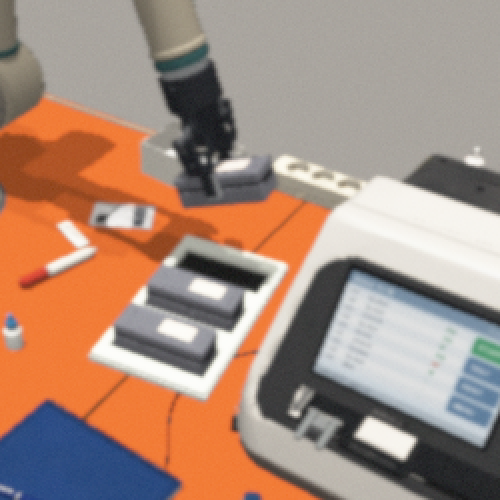

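{"api": "carry_out", "payload": {"deltas": [0,0,0,0,-1,0,-1,0,0,0,0,-1,0,-1,0,0,0,0,-1,0,-1,0,0,0,0,-1,0,-1,0,0,0,0,-1,0,-1,0,0,0,0,-0.5,0,-1,0,0,0,0,0,0,-1,0,0,0,0,0,0,-1]}}

```text
clock: 7.05
position: [0.4828, 0.1101, 0.1471]
ee_rot: [0.05, 0.705, 0.05, -0.705]
contact_force: [-0.4, -0.0, -4.0]
width: 0.0508
```

```bash
cat >> h.py <<'E'
def fm(n=6):
    from rig import readout,eyes
    L=[]
    for i in range(n):
        s=readout.get_state(); L.append(np.r_[s["contact_force"],s["moment"],s["effort"][4]])
        eyes.get_image("top")
    m=np.mean(L,0); sd=np.std(L,0)
    print("F",m[:3].round(2),"M",m[3:6].round(3),"sdM",sd[3:6].round(3),"about tray y (closing line):",(m[3:6]@ey).round(3),"eff5",m[6].round(3))
E
python3 - <<'E'
from h import *
go(N["L"]+[0,0,.016],tgt(-1)); fm()
E
```

```text
clock 7.05 pos [0.4828 0.1101 0.1471] q [ 0.08  0.22  1.8  -0.    1.12  1.51] w 0.0508
F [-0.36 -0.04 -3.97] M [ 0.036 -0.088 -0.028]
shift in cur tool axes [ 2.18  0.01 -0.02] in target axes [ 2.18  0.01 -0.02] turn [-0. -0. -0.]
F [-0.31  0.09 -4.27] M [ 0.032 -0.062 -0.003] sdM [0.023 0.024 0.018] about tray y (closing line): -0.066 eff5 0.042
```

{"api": "carry_out", "payload": {"deltas": [0,0,0,0,-1,0,-1,0,0,0,0,-1,0,-1,0,0,0,0,-1,0,-1,0,0,0,0,-1,0,-1,0,0,0,0,-1,0,-1,0,0,0,0,-0.5,0,-1,0,0,0,0,0,0,-1,0,0,0,0,0,0,-1]}}

```text
clock: 8.35
position: [0.4823, 0.11, 0.1475]
ee_rot: [-0.059, -0.558, -0.039, 0.827]
contact_force: [-0.3, 1.0, -3.6]
width: 0.051
```

{"api": "carry_out", "payload": {"deltas": [0,0,0,0,1,0,-1,0,0,0,0,1,0,-1,0,0,0,0,1,0,-1,0,0,0,0,1,0,-1,0,0,0,0,1,0,-1,0,0,0,0,0.5,0,-1,0,0,0,0,0,0,-1,0,0,0,0,0,0,-1]}}

```text
clock: 9.35
position: [0.4825, 0.11, 0.1476]
ee_rot: [-0.05, -0.705, -0.05, 0.705]
contact_force: [0.2, -0.7, -3.1]
width: 0.0512
```

```bash
python3 - <<'E'
from h import *
go(N["L"]+[0,0,.016],tgt(-1)); fm()
E
```

```text
clock 9.35 pos [0.4825 0.11   0.1476] q [ 0.08  0.22  1.8  -0.    1.12  1.51] w 0.0512
F [ 0.16 -0.69 -3.14] M [-0.013  0.102 -0.066]
shift in cur tool axes [ 2.19  0.01 -0.03] in target axes [ 2.19  0.01 -0.03] turn [-0.  0. -0.]
F [ 0.12 -0.04 -4.09] M [-0.02   0.105 -0.007] sdM [0.021 0.026 0.035] about tray y (closing line): 0.107 eff5 -0.081
```

Left case: the moment about the closing line went from -0.066 to +0.107 N·m, a change of 0.17, so its block is loose. I'll set it back and continue testing the others.

{"api": "carry_out", "payload": {"deltas": [0.5,0,-0.01,0,0,0,-1,0.7,0,0,0,0,0,-1,0.5,0,0,0,0,0,-1,0.2,0,0,0,0,0,-1,0.1,0,0,0,0,0,-1,0.1,0,0,0,0,0,-1,0,0,0,0,0,0,-1,0,0,0,0,0,0,-1]}}

```text
clock: 10.65
position: [0.4839, 0.1102, 0.0219]
ee_rot: [0.05, 0.706, 0.05, -0.705]
contact_force: [0.0, -0.2, -3.8]
width: 0.0511
```

```bash
python3 - <<'E'
from h import *
go(N["L"]+[0,0,.016],tgt(-1))
E
```

```text
clock 10.65 pos [0.4839 0.1102 0.0219] q [ 0.08  0.37  1.97 -0.    0.8   1.51] w 0.0511
F [ 0.04 -0.2  -3.79] M [0.    0.106 0.003]
shift in cur tool axes [ 0.1   0.01 -0.01] in target axes [ 0.1   0.01 -0.01] turn [-0.   -0.02 -0.  ]
```

{"api": "carry_out", "payload": {"deltas": [0.05,0,0.01,0,0,0,-1,0.05,0,0,0,0,0,-1,0.02,0,0,0,0,0,-1,0,0,0,0,0,0,-1,0,0,0,0,0,0,-1]}}

```text
clock: 11.28
position: [0.4827, 0.11, 0.0154]
ee_rot: [0.05, 0.706, 0.05, -0.705]
contact_force: [-3.4, 0.2, 8.9]
width: 0.0508
```

```bash
python3 - <<'E'
from h import *
go(N["L"]+[0,0,.016],tgt(-1))
E
```

```text
clock 11.28 pos [0.4827 0.11   0.0154] q [ 0.08  0.38  1.97 -0.    0.78  1.51] w 0.0508
F [-3.44  0.17  8.86] M [-0.177  0.58  -0.049]
shift in cur tool axes [-0.01  0.01 -0.03] in target axes [-0.01  0.01 -0.03] turn [-0.   -0.01 -0.  ]
```

{"api": "carry_out", "payload": {"deltas": [0,0,0,0,0,0,1,0,0,0,0,0,0,1,0,0,0,0,0,0,1,0,0,0,0,0,0,1,-0.3,0,0,0,0,0,1,-0.7,0,0,0,0,0,1,-0.7,0,0,0,0,0,1,0,0,0,0,0,0,1]}}

```text
clock: 12.28
position: [0.4854, 0.1103, 0.1192]
ee_rot: [0.05, 0.708, 0.05, -0.703]
contact_force: [-0.1, 0.4, -0.3]
width: 0.0856
```

```bash
python3 m.py | head -8; python3 - <<'E'
from h import *
from rig import eyes
go(N["M"]+[0,0,.015],tgt(-1))
d=eyes.get_image("scene"); cv2.imwrite("pics/s4.png",d["color"][100:300,200:400,::-1].repeat(3,0).repeat(3,1))
E
```

```text
tray
[514.3  29.8] [270.1 337.5] 3.0
cases
[496.2  17.2] [133.2  51.7] 8.0
[508.8 -75.9] [135.2  53.4] 8.6
[501.6 121.3] [259.8 135. ] 3.0
[0.04781856 0.05216162 0.5475535 ]
notebook
clock 12.32 pos [0.4837 0.1101 0.1173] q [ 0.08  0.25  1.85 -0.    1.04  1.51] w 0.0852
F [-0.83 -0.15 -0.21] M [-0.034 -0.004 -0.021]
shift in cur tool axes [ 1.71  1.57 -0.  ] in target axes [ 1.71  1.57 -0.01] turn [-0.   -0.05 -0.  ]
```

View pics/s4.png

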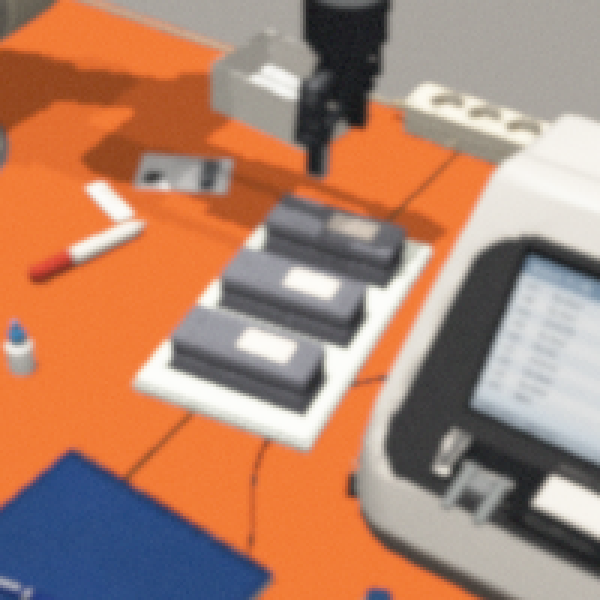

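The left case is seated again and looks identical to before. Next, the middle case.

{"api": "carry_out", "payload": {"deltas": [0,0.8,0,0,0,0,1,0,0.77,0,0,0,0,1,0.5,0,0,0,0,0,1,0.5,0,0,0,0,0,1,0.3,0,0,0,0,0,1,0,0,0,0,0,0,1,0,0,0,0,0,0,1]}}

```text
clock: 13.25
position: [0.4958, 0.0168, 0.0378]
ee_rot: [-0.05, -0.705, -0.05, 0.706]
contact_force: [-1.1, -0.2, 0.1]
width: 0.0853
```

```bash
python3 - <<'E'
from h import *
go(N["M"]+[0,0,.016],tgt(-1))
E
```

```text
clock 13.25 pos [0.4958 0.0168 0.0378] q [-0.11  0.35  1.95 -0.    0.84  1.32] w 0.0853
F [-1.12 -0.17  0.11] M [ 0.068 -0.033  0.026]
shift in cur tool axes [ 0.36  0.   -0.03] in target axes [ 0.36  0.   -0.03] turn [0.   0.01 0.  ]
```

{"api": "carry_out", "payload": {"deltas": [0.2,0,-0.02,0,0,0,1,0.16,0,0,0,0,0,1,0,0,0,0,0,0,-1,0,0,0,0,0,0,-1,0,0,0,0,0,0,-1,0,0,0,0,0,0,-1,0,0,0,0,0,0,-1,0,0,0,0,0,0,-1]}}

```text
clock: 14.25
position: [0.4976, 0.0168, 0.0169]
ee_rot: [0.05, 0.706, 0.05, -0.705]
contact_force: [-0.5, -1.3, 5.1]
width: 0.0512
```

```bash
python3 - <<'E'
from h import *
go(N["M"]+[0,0,.016],tgt(-1))
E
```

```text
clock 14.25 pos [0.4976 0.0168 0.0169] q [-0.11  0.38  1.97 -0.    0.79  1.32] w 0.0512
F [-0.52 -1.35  5.13] M [-0.307  0.021  0.031]
shift in cur tool axes [ 0.01 -0.    0.  ] in target axes [ 0.01 -0.    0.  ] turn [ 0.   -0.02 -0.01]
```

{"api": "carry_out", "payload": {"deltas": [-0.3,0,0,0,0,0,-1,-0.8,0,0,0,0,0,-1,-0.8,0,0,0,0,0,-1,-0.3,0,0,0,0,0,-1,0,0,0,0,0,0,-1,0,0,0,0,0,0,-1,0,0,0,0,0,0,-1]}}

```text
clock: 15.12
position: [0.4959, 0.0171, 0.1467]
ee_rot: [-0.05, -0.704, -0.05, 0.707]
contact_force: [-0.2, -0.3, -5.1]
width: 0.0509
```

{"api": "carry_out", "payload": {"deltas": [0,0,0,0,1,0,-1,0,0,0,0,1,0,-1,0,0,0,0,1,0,-1,0,0,0,0,1,0,-1,0,0,0,0,1,0,-1,0,0,0,0,0.5,0,-1,0,0,0,0,0,0,-1,0,0,0,0,0,0,-1]}}

```text
clock: 16.12
position: [0.4971, 0.0169, 0.1481]
ee_rot: [0.039, 0.827, 0.059, -0.558]
contact_force: [0.3, -0.1, -3.5]
width: 0.0512
```

{"api": "carry_out", "payload": {"deltas": [0,0,0,0,-1,0,-1,0,0,0,0,-1,0,-1,0,0,0,0,-1,0,-1,0,0,0,0,-1,0,-1,0,0,0,0,-1,0,-1,0,0,0,0,-0.5,0,-1,0,0,0,0,0,0,-1,0,0,0,0,0,0,-1]}}

```text
clock: 17.12
position: [0.4973, 0.017, 0.1483]
ee_rot: [0.05, 0.705, 0.05, -0.705]
contact_force: [-0.0, -0.5, -4.4]
width: 0.0509
```

```bash
python3 - <<'E'
from h import *
go(N["M"]+[0,0,.016],tgt(-1)); fm()
E
```

```text
clock 17.12 pos [0.4973 0.017  0.1483] q [-0.11  0.22  1.8  -0.    1.12  1.32] w 0.0509
F [-0.05 -0.5  -4.41] M [0.018 0.06  0.008]
shift in cur tool axes [ 2.2  0.  -0. ] in target axes [ 2.2  0.  -0. ] turn [-0. -0. -0.]
F [-0.06  0.04 -3.84] M [-0.004  0.026  0.004] sdM [0.045 0.029 0.012] about tray y (closing line): 0.027 eff5 -0.042
```

{"api": "carry_out", "payload": {"deltas": [0,0,0,0,-1,0,-1,0,0,0,0,-1,0,-1,0,0,0,0,-1,0,-1,0,0,0,0,-1,0,-1,0,0,0,0,-1,0,-1,0,0,0,0,-0.5,0,-1,0,0,0,0,0,0,-1,0,0,0,0,0,0,-1]}}

```text
clock: 18.42
position: [0.4969, 0.0169, 0.1486]
ee_rot: [-0.059, -0.558, -0.039, 0.827]
contact_force: [0.3, -0.6, -3.9]
width: 0.0507
```

{"api": "carry_out", "payload": {"deltas": [0,0,0,0,1,0,-1,0,0,0,0,1,0,-1,0,0,0,0,1,0,-1,0,0,0,0,1,0,-1,0,0,0,0,1,0,-1,0,0,0,0,0.5,0,-1,0,0,0,0,0,0,-1,0,0,0,0,0,0,-1]}}

```text
clock: 19.42
position: [0.497, 0.0169, 0.1488]
ee_rot: [0.05, 0.705, 0.05, -0.705]
contact_force: [0.0, -0.5, -4.1]
width: 0.0512
```

```bash
python3 - <<'E'
from h import *
go(N["M"]+[0,0,.016],tgt(-1)); fm()
E
```

```text
clock 19.43 pos [0.497  0.0169 0.1488] q [-0.11  0.22  1.8  -0.    1.12  1.32] w 0.0512
F [ 0.04 -0.49 -4.11] M [-0.006  0.02   0.003]
shift in cur tool axes [ 2.21  0.   -0.01] in target axes [ 2.21  0.   -0.01] turn [-0.  0. -0.]
F [ 0.16 -0.11 -4.18] M [-0.012  0.003  0.008] sdM [0.02  0.027 0.019] about tray y (closing line): 0.005 eff5 0.016
```

Middle case is sound (0.027 to 0.005 N·m). Setting it back.

{"api": "carry_out", "payload": {"deltas": [0.5,0,-0.01,0,0,0,-1,0.7,0,0,0,0,0,-1,0.5,0,0,0,0,0,-1,0.2,0,0,0,0,0,-1,0.1,0,0,0,0,0,-1,0.1,0,0,0,0,0,-1,0,0,0,0,0,0,-1,0,0,0,0,0,0,-1]}}

```text
clock: 20.72
position: [0.4983, 0.017, 0.0231]
ee_rot: [0.05, 0.706, 0.05, -0.705]
contact_force: [0.4, -0.1, -4.0]
width: 0.0513
```

{"api": "carry_out", "payload": {"deltas": [0.05,0,0.01,0,0,0,-1,0.04,0,0,0,0,0,-1,0.03,0,0,0,0,0,-1,0,0,0,0,0,0,-1,0,0,0,0,0,0,-1]}}

```text
clock: 21.35
position: [0.4971, 0.0169, 0.0169]
ee_rot: [0.05, 0.706, 0.05, -0.705]
contact_force: [-3.9, 0.9, 9.8]
width: 0.0504
```

```bash
python3 - <<'E'
from h import *
go(N["M"]+[0,0,.016],tgt(-1))
E
```

```text
clock 21.35 pos [0.4971 0.0169 0.0169] q [-0.11  0.38  1.97 -0.    0.79  1.32] w 0.0504
F [-3.93  0.93  9.81] M [-0.124  0.579 -0.048]
shift in cur tool axes [ 0.01  0.   -0.01] in target axes [ 0.01  0.   -0.01] turn [ 0.   -0.01 -0.01]
```

Bottomed out at the same height as when it was taken (0.0169). Release and move to the right case.

{"api": "carry_out", "payload": {"deltas": [0,0,0,0,0,0,1,0,0,0,0,0,0,1,0,0,0,0,0,0,1,0,0,0,0,0,0,1,-0.3,0,0,0,0,0,1,-0.7,0,0,0,0,0,1,-0.7,0,0,0,0,0,1,0,0,0,0,0,0,1]}}

```text
clock: 22.35
position: [0.4998, 0.0167, 0.1204]
ee_rot: [0.05, 0.708, 0.049, -0.703]
contact_force: [0.2, 0.5, -0.1]
width: 0.0857
```

{"api": "carry_out", "payload": {"deltas": [0,0.8,0,0,0,0,1,0,0.77,0,0,0,0,1,0.5,0,0,0,0,0,1,0.5,0,0,0,0,0,1,0.3,0,0,0,0,0,1,0,0,0,0,0,0,1,0,0,0,0,0,0,1]}}

```text
clock: 23.22
position: [0.5105, -0.0763, 0.0393]
ee_rot: [-0.05, -0.705, -0.05, 0.705]
contact_force: [0.0, -0.4, -0.5]
width: 0.0852
```

```bash
python3 - <<'E'
from h import *
from rig import eyes
go(N["R"]+[0,0,.016],tgt(-1))
d=eyes.get_image("scene"); cv2.imwrite("pics/s5.png",d["color"][100:300,200:400,::-1].repeat(3,0).repeat(3,1))
E
```

```text
clock 23.23 pos [ 0.5105 -0.0763  0.0393] q [-0.28  0.37  1.9  -0.    0.87  1.15] w 0.0852
F [ 0.03 -0.37 -0.52] M [ 0.01  -0.008  0.135]
shift in cur tool axes [ 0.39 -0.   -0.  ] in target axes [ 0.39 -0.   -0.  ] turn [-0.  0. -0.]
```

View pics/s5.png

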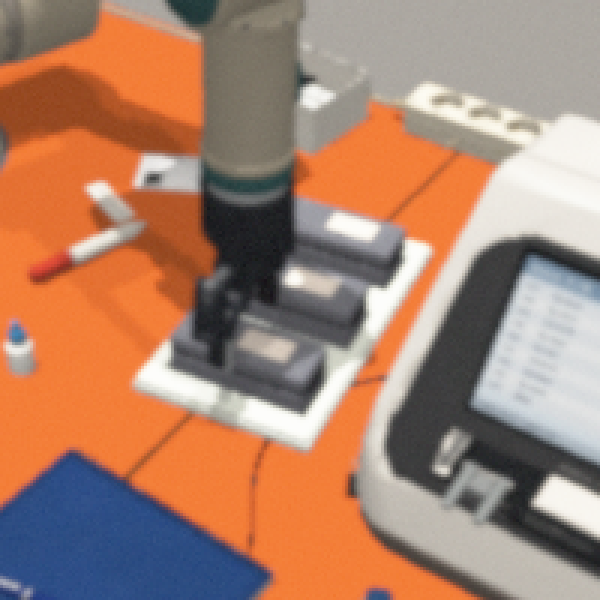

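The gripper straddles the right case (finger at crop (218,340)), and the left and middle cases stand in their nests.

{"api": "carry_out", "payload": {"deltas": [0.2,0,0,0,0,0,1,0.18,0,0,0,0,0,1,0,0,0,0,0,0,-1,0,0,0,0,0,0,-1,0,0,0,0,0,0,-1,0,0,0,0,0,0,-1,0,0,0,0,0,0,-1,0,0,0,0,0,0,-1]}}

```text
clock: 24.28
position: [0.5109, -0.0766, 0.0168]
ee_rot: [0.05, 0.706, 0.05, -0.705]
contact_force: [0.1, -1.4, 2.3]
width: 0.0508
```

{"api": "carry_out", "payload": {"deltas": [-0.3,0,0,0,0,0,-1,-0.8,0,0,0,0,0,-1,-0.8,0,0,0,0,0,-1,-0.3,0,0,0,0,0,-1,0,0,0,0,0,0,-1,0,0,0,0,0,0,-1,0,0,0,0,0,0,-1]}}

```text
clock: 25.15
position: [0.5092, -0.0759, 0.1467]
ee_rot: [-0.049, -0.704, -0.05, 0.707]
contact_force: [-0.5, 0.1, -3.8]
width: 0.0508
```

{"api": "carry_out", "payload": {"deltas": [0,0,0,0,1,0,-1,0,0,0,0,1,0,-1,0,0,0,0,1,0,-1,0,0,0,0,1,0,-1,0,0,0,0,1,0,-1,0,0,0,0,0.5,0,-1,0,0,0,0,0,0,-1,0,0,0,0,0,0,-1]}}

```text
clock: 26.15
position: [0.5104, -0.0764, 0.1481]
ee_rot: [0.039, 0.827, 0.059, -0.558]
contact_force: [0.3, 0.3, -4.5]
width: 0.0513
```

{"api": "carry_out", "payload": {"deltas": [0,0,0,0,-1,0,-1,0,0,0,0,-1,0,-1,0,0,0,0,-1,0,-1,0,0,0,0,-1,0,-1,0,0,0,0,-1,0,-1,0,0,0,0,-0.5,0,-1,0,0,0,0,0,0,-1,0,0,0,0,0,0,-1]}}

```text
clock: 27.15
position: [0.5105, -0.0762, 0.1483]
ee_rot: [0.05, 0.705, 0.05, -0.705]
contact_force: [1.1, -0.8, -3.6]
width: 0.0509
```

```bash
python3 - <<'E'
from h import *
go(N["R"]+[0,0,.016],tgt(-1)); fm()
E
```

```text
clock 27.15 pos [ 0.5105 -0.0762  0.1483] q [-0.28  0.25  1.76  0.    1.13  1.15] w 0.0509
F [ 1.05 -0.79 -3.64] M [-0.011  0.012 -0.092]
shift in cur tool axes [ 2.2  0.  -0. ] in target axes [ 2.2  0.  -0. ] turn [ 0. -0.  0.]
F [ 0.15  0.06 -4.01] M [-0.031  0.012 -0.024] sdM [0.02  0.02  0.046] about tray y (closing line): 0.017 eff5 -0.039
```

{"api": "carry_out", "payload": {"deltas": [0,0,0,0,-1,0,-1,0,0,0,0,-1,0,-1,0,0,0,0,-1,0,-1,0,0,0,0,-1,0,-1,0,0,0,0,-1,0,-1,0,0,0,0,-0.5,0,-1,0,0,0,0,0,0,-1,0,0,0,0,0,0,-1]}}

```text
clock: 28.45
position: [0.5102, -0.0763, 0.1487]
ee_rot: [-0.058, -0.558, -0.039, 0.827]
contact_force: [0.7, -0.6, -4.8]
width: 0.0511
```

{"api": "carry_out", "payload": {"deltas": [0,0,0,0,1,0,-1,0,0,0,0,1,0,-1,0,0,0,0,1,0,-1,0,0,0,0,1,0,-1,0,0,0,0,1,0,-1,0,0,0,0,0.5,0,-1,0,0,0,0,0,0,-1,0,0,0,0,0,0,-1]}}

```text
clock: 29.45
position: [0.5103, -0.0764, 0.1488]
ee_rot: [-0.05, -0.705, -0.05, 0.705]
contact_force: [0.6, -0.5, -4.7]
width: 0.0511
```

```bash
python3 - <<'E'
from h import *
go(N["R"]+[0,0,.016],tgt(-1)); fm()
E
```

```text
clock 29.45 pos [ 0.5103 -0.0764  0.1488] q [-0.28  0.25  1.76 -0.    1.13  1.15] w 0.0511
F [ 0.58 -0.49 -4.7 ] M [0.013 0.004 0.018]
shift in cur tool axes [ 2.21 -0.   -0.01] in target axes [ 2.21 -0.   -0.01] turn [-0.    0.   -0.01]
F [-0.12 -0.34 -4.07] M [-0.006 -0.005 -0.001] sdM [0.024 0.026 0.017] about tray y (closing line): -0.004 eff5 0.014
```

Right case is sound (0.017 to -0.004). Setting it back, then returning to the left case.

{"api": "carry_out", "payload": {"deltas": [0.5,0,-0.01,0,0,0,-1,0.7,0,0,0,0,0,-1,0.5,0,0,0,0,0,-1,0.2,0,0,0,0,0,-1,0.1,0,0,0,0,0,-1,0.1,0,0,0,0,0,-1,0,0,0,0,0,0,-1,0,0,0,0,0,0,-1]}}

```text
clock: 30.75
position: [0.5116, -0.0764, 0.0232]
ee_rot: [0.05, 0.706, 0.05, -0.705]
contact_force: [-0.1, 0.2, -4.2]
width: 0.0509
```

{"api": "carry_out", "payload": {"deltas": [0.05,0,0.01,0,0,0,-1,0.04,0,0,0,0,0,-1,0.03,0,0,0,0,0,-1,0,0,0,0,0,0,-1,0,0,0,0,0,0,-1]}}

```text
clock: 31.38
position: [0.5104, -0.0763, 0.0168]
ee_rot: [0.05, 0.705, 0.05, -0.705]
contact_force: [-4.4, 0.8, 9.7]
width: 0.0506
```

```bash
python3 - <<'E'
from h import *
go(N["R"]+[0,0,.016],tgt(-1))
E
```

```text
clock 31.38 pos [ 0.5104 -0.0763  0.0168] q [-0.28  0.4   1.93 -0.    0.81  1.15] w 0.0506
F [-4.39  0.79  9.69] M [ 0.044  0.531 -0.061]
shift in cur tool axes [ 0.01  0.   -0.01] in target axes [ 0.01  0.   -0.01] turn [ 0.   -0.01 -0.01]
```

Now move back over the left case (188 mm, 3.13 units along -tool y).

{"api": "carry_out", "payload": {"deltas": [0,0,0,0,0,0,1,0,0,0,0,0,0,1,0,0,0,0,0,0,1,0,0,0,0,0,0,1,-0.3,0,0,0,0,0,1,-0.7,0,0,0,0,0,1,-0.7,0,0,0,0,0,1,0,0,0,0,0,0,1]}}

```text
clock: 32.38
position: [0.513, -0.077, 0.1205]
ee_rot: [0.051, 0.708, 0.049, -0.703]
contact_force: [0.1, 0.0, -0.3]
width: 0.0852
```

{"api": "carry_out", "payload": {"deltas": [0,-0.8,0,0,0,0,1,0,-0.8,0,0,0,0,1,0,-0.8,0,0,0,0,1,0,-0.73,0,0,0,0,1,0.5,0,0,0,0,0,1,0.5,0,0,0,0,0,1,0.3,0,0,0,0,0,1,0,0,0,0,0,0,1,0,0,0,0,0,0,1]}}

```text
clock: 33.5
position: [0.4841, 0.1096, 0.0393]
ee_rot: [-0.05, -0.705, -0.05, 0.705]
contact_force: [-0.3, -0.5, 0.4]
width: 0.0854
```

```bash
python3 - <<'E'
from h import *
from rig import eyes
go([.4828,.1100,.0155],tgt(-1))
d=eyes.get_image("scene"); cv2.imwrite("pics/s6.png",d["color"][100:300,200:400,::-1].repeat(3,0).repeat(3,1))
E
```

```text
clock 33.5 pos [0.4841 0.1096 0.0393] q [ 0.08  0.35  1.94 -0.    0.85  1.51] w 0.0854
F [-0.27 -0.54  0.38] M [-0.047  0.021 -0.031]
shift in cur tool axes [ 0.4  -0.01  0.02] in target axes [ 0.4  -0.01  0.02] turn [-0.  0. -0.]
```

View pics/s6.png

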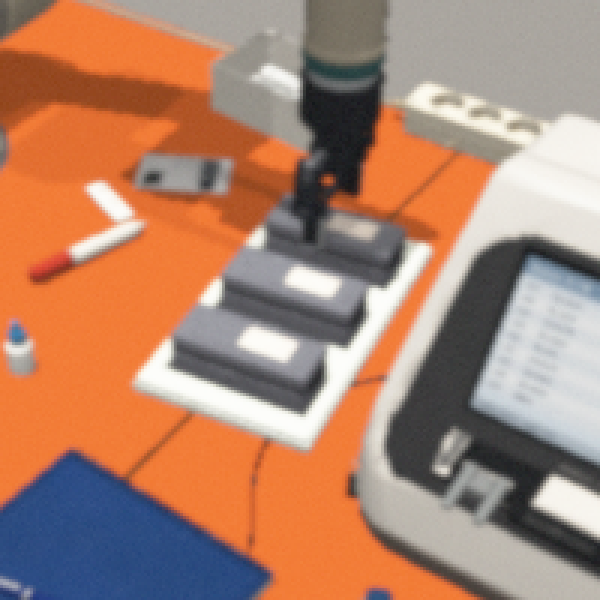

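{"api": "carry_out", "payload": {"deltas": [0.2,0,0,0,0,0,1,0.19,0,0.01,0,0,0,1,0,0,0,0,0,0,-1,0,0,0,0,0,0,-1,0,0,0,0,0,0,-1,0,0,0,0,0,0,-1,0,0,0,0,0,0,-1,0,0,0,0,0,0,-1]}}

```text
clock: 34.55
position: [0.4836, 0.1096, 0.0161]
ee_rot: [0.05, 0.706, 0.05, -0.705]
contact_force: [0.2, 0.4, 1.5]
width: 0.0508
```

{"api": "carry_out", "payload": {"deltas": [-0.3,0,0,0,0,0,-1,-0.6,0,0,0,0,0,-1,-0.6,0,0,0,0,0,-1,-0.6,0,0,0,0,0,-1,-0.4,0,0,0,0,0,-1,-0.25,0,0,0,0,0,-1,0,0,0,0,0,0,-1,0,0,0,0,0,0,-1]}}

```text
clock: 35.55
position: [0.4823, 0.1094, 0.1795]
ee_rot: [-0.05, -0.704, -0.05, 0.706]
contact_force: [0.3, -0.1, -5.2]
width: 0.0509
```

```bash
python3 - <<'E'
from h import *
go([.544,-.3145,.18],tgt(-1)); fm(3)
E
python3 m.py
```

```text
clock 35.55 pos [0.4823 0.1094 0.1795] q [ 0.08  0.19  1.75 -0.    1.2   1.51] w 0.0509
F [ 0.35 -0.08 -5.24] M [ 0.014  0.082 -0.042]
shift in cur tool axes [-0.01  7.14 -0.02] in target axes [-0.01  7.14 -0.02] turn [-0.    0.04  0.  ]
F [-0.09  0.17 -4.2 ] M [-0.004  0.096 -0.023] sdM [0.014 0.034 0.037] about tray y (closing line): 0.095 eff5 -0.114
tray
[530.4  34.8] [248.7 335.5] 6.0
cases
[495.8  19.3] [133.2  52.3] 7.7
[509.1 -73.2] [133.4  51.7] 8.1
[515.9 132.8] [230.2 113.5] 3.0
[0.04805996 0.20588201 0.42899774]
notebook
[ 544.3 -314.6] [145.  201.4] 87.0
[134. 186.] 97157 lo [ 0.049 -0.139  0.05 ] hi [0.892 0.423 0.719]
[380.  94.] 378 lo [ 0.727 -0.337  0.031] hi [ 0.785 -0.227  0.042]
[298. 188.] 1145 lo [ 0.446 -0.101  0.043] hi [ 0.573 -0.045  0.053]
[259. 193.] 1139 lo [ 0.434 -0.01   0.043] hi [0.56  0.048 0.053]
[138. 242.] 16 lo [0.369 0.287 0.037] hi [0.373 0.33  0.062]
[341. 260.] 64 lo [ 0.328 -0.187  0.03 ] hi [ 0.347 -0.169  0.056]
[375. 264.] 74 lo [ 0.317 -0.267  0.03 ] hi [ 0.339 -0.25   0.059]
[405. 276.] 372 lo [ 0.272 -0.341  0.031] hi [ 0.332 -0.279  0.073]
```

{"api": "carry_out", "payload": {"deltas": [0,0.3,0,0,0,0,-1,0,0.6,0,0,0,0,-1,0,0.8,0,0,0,0,-1,0,0.8,0,0,0,0,-1,0,0.8,0,0,0,0,-1,0,0.8,0,0,0,0,-1,0,0.8,0,0,0,0,-1,0,0.8,0,0,0,0,-1,0,0.6,0,0,0,0,-1,0,0.4,0,0,0,0,-1]}}

```text
clock: 37.0
position: [0.5394, -0.2915, 0.1804]
ee_rot: [-0.049, -0.705, -0.049, 0.706]
contact_force: [-0.3, 0.2, -4.1]
width: 0.0512
```

```bash
python3 - <<'E'
from h import *
go([.544,-.3145,.18],tgt(-1))
E
```

```text
clock 37.0 pos [ 0.5394 -0.2915  0.1804] q [-0.61  0.36  1.5  -0.    1.28  0.82] w 0.0512
F [-0.33  0.17 -4.07] M [-0.028  0.064 -0.007]
shift in cur tool axes [ 0.01  0.39 -0.02] in target axes [ 0.01  0.39 -0.02] turn [-0.03  0.01 -0.01]
```

{"api": "carry_out", "payload": {"deltas": [0,0.25,-0.02,0,0,0,-1,0,0.1,0,0,0,0,-1,0,0,0,0,0,0,-1,0,0,0,0,0,0,-1,0,0,0,0,0,0,-1,0,0,0,0,0,0,-1]}}

```text
clock: 37.75
position: [0.5442, -0.3086, 0.1811]
ee_rot: [0.05, 0.705, 0.05, -0.705]
contact_force: [-0.4, -0.3, -3.9]
width: 0.0509
```

```bash
python3 - <<'E'
from h import *
from rig import eyes
go([.544,-.3145,.18],tgt(-1))
for n in("scene","top"):
    d=eyes.get_image(n); cv2.imwrite(f"pics/{n}9.png",d["color"][:,:,::-1])
E
python3 m.py|head -5
```

```text
clock 37.75 pos [ 0.5442 -0.3086  0.1811] q [-0.63  0.38  1.47  0.    1.29  0.8 ] w 0.0509
F [-0.37 -0.32 -3.93] M [ 0.038  0.104 -0.019]
shift in cur tool axes [0.02 0.1  0.02] in target axes [0.02 0.1  0.02] turn [ 0.01 -0.   -0.  ]
tray
[476.2  33.1] [209.2 343.2] 8.2
cases
[396.1 126.7] [232.8 108.4] 54.1
[495.9  19.3] [133.2  51.8] 8.1
```

View pics/scene9.png

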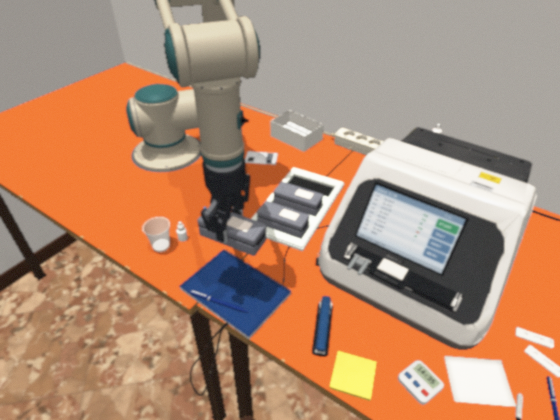

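View pics/top9.png

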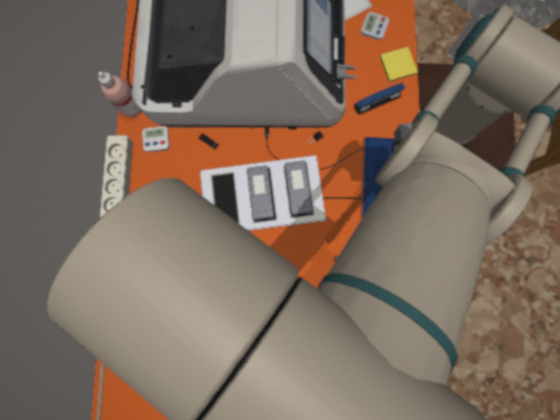

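{"api": "carry_out", "payload": {"deltas": [0,0.1,0.02,0,0,0,-1,0,0,0,0,0,0,-1,0,0,0,0,0,0,-1,0,0,0,0,0,0,-1,0,0,0,0,0,0,-1]}}

```text
clock: 38.52
position: [0.5438, -0.3151, 0.1809]
ee_rot: [0.05, 0.705, 0.05, -0.705]
contact_force: [-0.4, -0.6, -4.1]
width: 0.051
```

```bash
python3 - <<'E'
from h import *
from rig import job
go([.544,-.3145,.18],tgt(-1))
print(job.sign_off())
E
```

```text
clock 38.52 pos [ 0.5438 -0.3151  0.1809] q [-0.64  0.39  1.47 -0.    1.29  0.79] w 0.051
F [-0.35 -0.63 -4.15] M [0.03  0.11  0.001]
shift in cur tool axes [ 0.02 -0.01 -0.  ] in target axes [ 0.02 -0.01 -0.  ] turn [-0. -0. -0.]
the job is handed in; nothing more can be done
None
```

The left case has the loose block. I handed the job in at 38.5 s with the arm holding that case level over the middle of the notebook.

- **Rock test:** I took the cases out left to right and rocked each about 22° both ways, lid up. The moment about the gripper's closing line changed by 0.17 N·m for the left case. It changed by only about 0.02 N·m for the middle and right cases, which is within noise.
- **Setting back:** each case went down to the same height as when I gripped it, with about 9 N of contact with the nest floor, before I released it. After the tests, all three looked seated in the picture.
- **Final hold:** the tool is within 1 mm of the notebook centre as I measured it. The case's underside is at about 0.169 m, roughly 15 cm above the notebook and 14 cm above the pen. The off-centre moment of about 0.1 N·m showed again with this case in the grip.
- **Other things on the table:** the last pictures show the middle and right cases in their nests and nothing visibly moved. In those pictures the gripper hid dropper_a, and the arm hid parts of the table from above. Dropper_a was unmoved in the picture taken just before the carry.

No check failed. One move held a wrong gripper value for a single row (1/8 s) well above the tray, and it touched nothing.

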